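Grease and load a roller spindle

ROBOT

A 6-joint arm with a two-finger parallel gripper is mounted at the origin on a cart in front of the work surface, level with it; the furniture and walls round the work are solid. World frame = base frame: x ahead of the robot, y to its left, z up, the work surface at z = 0. Lengths are in m, angles in rad, forces in N, time in s.
With the tool pointing down it reaches from about 0.25 to 0.725 m from the base axis. Payload 4 kg.
Tool frame: the origin (TCP) lies on the front face of the gripper's body, between the roots of the fingers; the fingertips stand 73 mm ahead of it and the grasp point (between the pads) lies 54 mm ahead of it; z points along the fingers, y is the line along which they close (so a half turn about z gives the same grasp; the last joint's range is limited). The gripper opens to 85 mm and grips with 20 to 120 N. Pads are 22 mm wide; open, the fingers measure 114 mm over their backs; the gripper's body (76 mm by 85 mm) begins 54 mm behind the grasp point. The pads swing forward as they close: fully open they stand 13 mm farther back than shut.
Start: joints at [1.157, 0.241, 0.005, 1.335, 0, 1.571], TCP at [0.201, 0.458, 0.304] pointing down, gripper open.
Joint ranges: [-2.72, 2.72], [-1.05, 1.87], [-1.09, 1.28], [-1.99, 2.15], [-1.42, 1.44], [-3.14, 3.14]. Speed limits (rad/s): [2.79, 2.79, 3.14, 3.14, 3.14, 3.14].

INTERFACE

Orientations are given as a unit quaternion [x, y, z, w].
In Python, from workcell import bot gives the robot as it stands. The module is installed in compiled form; this text tells all that it offers.
- The arm moves only by the tool step_arm, never from a script. Its argument "rows" is a list of rows, each a list of 2 entries, a list of its own where there are three numbers: the shift along the tool's x, y, z in mm, then the turn about the tool's z in degrees. A call has 1 to 12 rows; each row is the pose to reach, as a shift and turn from the pose commanded when the call began, along the tool's axes at that moment; what a row does not reach only later rows make up. A row lasts 1/8 s, in which the tool goes at most 62.5 mm and 10.7 degrees, less where a joint would pass 70% of its speed; a pose out of reach is approached as far as the arm can. A call with a gripper value outside its range is refused whole. "claw" is the gripper's target within -1 to 1 (shut at 1, half-way at 0, fully open at -1), set as the call begins (left out, the last holds). The fingers move at their own pace and stop on an object; the grip force is fixed at half the most. Time passes only in rows, so rows that repeat a pose let the fingers close. It gives the time, the measured TCP pose, the force, the opening and the grip force at its end, in the units of the state.
- bot.get_obs(): the state, without advancing time (a new reading comes with each control period).
- bot.camera(name): name is "scene" or "side" or "wrist"; returns (picture, depth): 384x512x3 uint8, red, green, blue; 384x512 float32, m along the optical axis (not along the pixel's ray), 0 where there is no reading.
- bot.camera_params(name): a dict with "fx", "fy", "cx", "cy" (pixels), "pose" (4x4, takes a point from camera to world coordinates). Camera axes: x right, y up, looking along -z (the intrinsics and any distortion apply to the point x, -y, -z); pixel columns grow to the right and rows downward; lengths in m; the calibration is good to about 2 mm. A picture is of the moment at which its call begins: read the wrist's pose just before it. camera_params takes no time and is no camera call; for the wrist camera it gives the pose at the moment of the call.
- bot.job_done(): hands the job in; it is judged then, once.
Trained networks look in the newest picture that a camera, given by its name, has taken for a name from the list of things; names that differ only in an ending like _2 or _b are one class to them, and where a whole thing is asked for, a point or a joint stands for the part that bears it (a point fixed in the world has none). Each returns a list of dicts, best first, with "score" (0 to 1); they miss things now and then, are a little off and sometimes report something else, mostly with a low value. They report only what shows in the picture. A call takes as long as a camera call. They do not tell look-alikes from the thing itself.
- bot.trace(target, camera): "pixels" (384x512 bool, what is visible of it) and "uv" ([column, row] in pixels, amid what is visible of it).
The state is a dict: "clock": time; "joint_pos": joint angles; "joint_vel": joint speeds; "tau": joint torques, N m; "eef_pos": TCP position; "tool_rot": TCP orientation; "ft_force": force on the tool from outside, world axes, zero at the start; "ft_torque": the same for the moment, N m; "grip_width": finger opening in m; "grasp_force": force on a finger pad.
Only numpy, scipy, OpenCV 4.12 (cv2) and the standard library are available. Lean on these libraries where they do the work, as an engineer would, in place of code of your own. Each camera call takes 0.05 s, during which the arm holds its last target. There are 200 camera calls.

TASK

Make up the roller on the upright spindle: dip the bristles of the grease brush into the open pot, dab them on the top end of the spindle, and hang the brush back in its stand. Then put the steel sleeve down over the thick foot of the spindle until it is fully seated, all the rubber rings that are there on top of it, and last the hand knob, flange down, on top of the rings. Some parts may get knocked about while you work; leave the screwdriver and the cutters where they are.

Things in the scene. Friction and masses are not known exactly. Their poses are not given: they have to be found in the camera images.
- arbor: Fixed upright spindle stand; origin at the centre of its underside on the bench, z up along the spindle axis. Round grey foot plate 96 mm across, 10 mm high; grey boss 56 mm across up to 30 mm, whose top is the seat for the sleeve; thick steel foot of the spindle 34 mm across from 30 to 61 mm, bevelled to 66 mm; thin spindle 20 mm across from there up to 142 mm, then a taper to 10 mm across at the top, 155 mm. The origin's x, y give the axis.
- spindle_top (a point): centre of the flat top end of the spindle, 155 mm above the bench; to be touched with the bristles
- pot: Fixed open round steel grease pot, 72 mm across outside, 64 mm inside, 45 mm high, inner floor 5 mm up (empty, nothing inside to collide with); origin at the centre of its underside on the bench. The bristles count as dipped when they are well inside, their tip lower than 30 mm above the bench.
- stand: Fixed grey brush stand; origin at the centre of its underside on the bench. Base 85 x 85 x 10 mm, a post 10 x 30 mm on its +x side, and a top plate 85 (x) x 70 (y) mm, 8 mm thick, with its top 108 mm above the bench and a square through hole 30 x 30 mm over the origin.
- stand_hole (a point): centre of the hole at the upper face of the brush stand's top plate, 108 mm above the bench
- brush: Loose grease brush, 165 mm long, hanging upright in the stand's hole by its steel collar. Origin at the centre of the collar's underside, z along the brush away from the bristles (up). Collar 46 mm across, 6 mm thick, above the origin; round wooden handle 22 mm across from 6 to 80 mm above the origin, to be held from above; stem 12 mm across below the origin, ending in the bristles 16 to 18 mm across (stiff in this simulation), whose tip is 85 mm below the origin. Mass 70 g.
- brush_tip (a point): centre of the end of the bristles, 85 mm below the brush's origin
- sleeve: Loose plain steel sleeve, 60 mm outside, bore 42 mm right through, 40 mm high, standing on the bench on one end; origin at its centre (20 mm above its lower end), z along its axis; both ends alike. Mass about 250 g. Seated, it stands on the boss, its lower end 30 mm and its upper end 70 mm above the bench. It must go on before the rings, which would block it.
- knob: Loose aluminium hand knob lying flange down: flange 62 mm across, 10 mm high, above it a ribbed round grip 36 mm across from 10 to 38 mm; smooth bore 27 mm right through (no thread, it simply slides on). Origin at the centre of the flange's underside, z up towards the grip. Mass 120 g.
- ring1: Loose black rubber ring (two or three alike are present), 60 mm outside, bore 27 mm right through, 20 mm high, lying flat on the bench; origin at its centre (10 mm above its underside), z along its axis; both faces alike. Mass about 90 g. It passes over the thin spindle but not over the thick foot; it is to lie on the sleeve or on another ring.
- ring2: Loose black rubber ring (two or three alike are present), 60 mm outside, bore 27 mm right through, 20 mm high, lying flat on the bench; origin at its centre (10 mm above its underside), z along its axis; both faces alike. Mass about 90 g. It passes over the thin spindle but not over the thick foot; it is to lie on the sleeve or on another ring.
- ring3: Loose black rubber ring (two or three alike are present), 60 mm outside, bore 27 mm right through, 20 mm high, lying flat on the bench; origin at its centre (10 mm above its underside), z along its axis; both faces alike. Mass about 90 g. It passes over the thin spindle but not over the thick foot; it is to lie on the sleeve or on another ring.
- driver: Bystander: flat screwdriver with a red handle, about 180 x 36 x 23 mm, lying on the bench; leave alone
- cutters: Bystander: side cutters with red handles, about 57 x 116 x 12 mm, lying on the bench; leave alone. Of the fixed furniture, a ring magnifier lamp overhangs the bench about 0.28 to 0.35 m above it, over x 0.41 to 0.56 m, y -0.03 to 0.12 m, and a row of fans hangs at 0.49 m and higher beyond y 0.42 m on the left: keep clear of both.
There are look-alikes about, which are no part of the job. What is shaped like the brush but blue or turquoise is not meant.

How it is judged:
By the outcome, as a careful person would: the job done as asked, in the order asked, and still so for the second after the job is handed in, with the robot touching nothing.
Of ring1, ring2, ring3 only 2 to 3 are there at a start; the rules pass over those that are not, and their reading is None.
At some moment in a run one of sleeve, knob, ring1, ring2, ring3 may be knocked a few centimetres aside while the robot is not near it.
It also fails if it takes over 208 s, if anything falls off the work surface, if the arm or the gripper's body presses on something with over 40 N, if the wrist force passes 120 N, or if a joint passes its speed limit or range.

## Working session

There is one attempt and no reset: what is moved stays moved. The work goes in short steps, Python scripts to look and compute and a tool call to move; the robot and the scene stay as the last step left them, time stands still between calls to the robot, and variables do not carry over. Pictures are saved under pics/ and viewed, at most 14 in all, crops included, and the job is handed in when it is done.

Besides the shell and the picture viewer there is one more tool, called after "Emit:" as name([rows], argument=value, ...), one row to a line, values as JSON. step_arm: Moves the arm, as the interface text tells. Its arguments: {"type":"object","properties":{"rows":{"type":"array"},"claw":{"type":"number"}},"required":["rows"]}

```bash
mkdir -p pics; cat > h.py <<'E'
import numpy as np, cv2
from workcell import bot
from scipy.spatial.transform import Rotation as R
def cam(n):
    p=bot.camera_params(n); im,d=bot.camera(n); return im,d,p
def pts(mask,d,p):
    v,u=np.nonzero(mask&(d>0)); z=d[v,u]
    c=np.stack([(u-p['cx'])/p['fx']*z,-(v-p['cy'])/p['fy']*z,-z,np.ones_like(z)])
    return (np.array(p['pose'])@c)[:3].T
def save(n,im): cv2.imwrite('pics/'+n+'.png',im[:,:,::-1])
E
python3 - <<'E'
from h import *
o=bot.get_obs(); print({k:np.round(v,3) for k,v in o.items()})
ims=[]
for n in ['scene','side','wrist']:
    im,d,p=cam(n); save('a_'+n,im); print(n,np.round(p['pose'],3).tolist(),p['fx'],[k for k in p])
    for t in ['arbor','pot','stand','brush','sleeve','knob','ring1','driver','cutters']:
        for r in bot.trace(t,n):
            if r['score']<0.2: continue
            q=pts(r['pixels'],d,p)
            if len(q): print(n,t,round(r['score'],2),np.round(r['uv']),np.round(np.median(q,0),3),np.round(np.percentile(q,2,axis=0),3),np.round(np.percentile(q,98,axis=0),3))
E
```

```text
{'clock': np.float64(0.0), 'joint_pos': array([ 1.157,  0.241,  0.004,  1.335, -0.   ,  1.571]), 'joint_vel': array([0.   , 0.   , 0.001, 0.   , 0.   , 0.001]), 'tau': array([ 0.0000e+00, -3.7232e+01,  2.5240e+01,  1.7000e-02, -0.0000e+00,
       -0.0000e+00]), 'eef_pos': array([0.201, 0.457, 0.303]), 'tool_rot': array([ 0.205,  0.979, -0.001, -0.   ]), 'ft_force': array([-0.426,  0.537, -0.147]), 'ft_torque': array([ 0.02 ,  0.03 , -0.003]), 'grasp_force': np.float64(0.0), 'grip_width': np.float64(0.085)}
scene [[0.91, 0.182, -0.371, 0.239], [-0.414, 0.386, -0.825, -0.573], [-0.007, 0.904, 0.427, 0.469], [0.0, 0.0, 0.0, 1.0]] 404.91740214247943 ['fx', 'fy', 'cx', 'cy', 'pose']
scene arbor 0.64 [292. 212.] [0.648 0.147 0.029] [0.611 0.112 0.004] [0.691 0.182 0.149]
scene pot 0.66 [337. 266.] [ 0.609 -0.086  0.027] [ 0.576 -0.116  0.004] [ 0.644 -0.048  0.045]
scene stand 0.61 [331. 231.] [0.656 0.005 0.037] [ 0.607 -0.024  0.007] [0.694 0.055 0.109]
scene stand 0.31 [217. 244.] [0.449 0.091 0.01 ] [0.398 0.014 0.003] [0.461 0.113 0.012]
scene brush 0.79 [206. 255.] [ 0.379 -0.055  0.
[... 1584 characters left out ...]
.82 [296. 213.] [0.549 0.231 0.019] [0.518 0.205 0.005] [0.572 0.256 0.023]
side ring1 0.65 [313. 248.] [0.649 0.3   0.019] [ 0.621  0.271 -0.001] [0.678 0.327 0.023]
side driver 0.8 [233. 280.] [0.783 0.125 0.019] [ 0.735  0.106 -0.001] [0.822 0.141 0.024]
side cutters 0.55 [252. 170.] [0.45  0.069 0.009] [ 0.411  0.025 -0.001] [0.462 0.117 0.013]
wrist [[0.401, -0.868, -0.293, 0.126], [0.916, 0.38, 0.127, 0.492], [0.001, -0.319, 0.948, 0.374], [0.0, 0.0, 0.0, 1.0]] 324.6453450069477 ['fx', 'fy', 'cx', 'cy', 'pose']
wrist sleeve 0.94 [248. 348.] [0.419 0.351 0.025] [0.406 0.326 0.002] [0.457 0.376 0.041]
wrist knob 0.86 [171. 355.] [0.401 0.247 0.011] [0.382 0.217 0.002] [0.436 0.265 0.038]
```

View pics/a_scene.png

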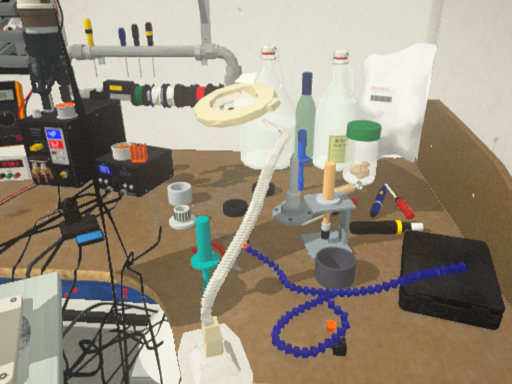

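View pics/a_side.png

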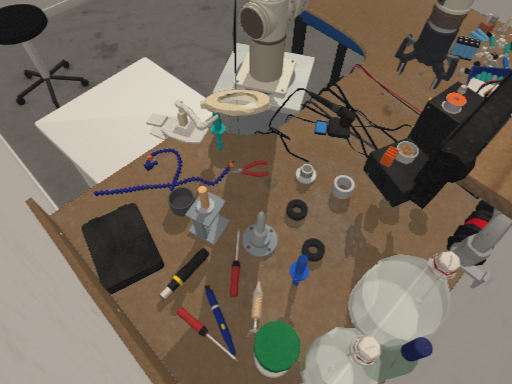

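The scene view shows the wooden brush in its stand at (331,205), pot at (336,266), arbor at (295,200), knob at (181,216), sleeve at (179,193) and rings at (235,207) and (262,190). The turquoise and blue brushes are decoys. The side view shows rings at (297,210) and (313,249). Next I'll fit exact positions and map the lamp.

```bash
cat >> h.py <<'E'
from scipy.optimize import least_squares
def circ(q,r):
    f=lambda c:np.hypot(q[:,0]-c[0],q[:,1]-c[1])-r
    s=least_squares(f,np.median(q[:,:2],0),loss='soft_l1',f_scale=.002)
    return np.round(s.x,4), round(float(np.median(np.abs(s.fun))),4), len(q)
def best(t,n,near=None,mins=0.2):
    return [r for r in bot.trace(t,n) if r['score']>=mins]
E
python3 - <<'E'
from h import *
for n in ['scene','side']:
    im,d,p=cam(n); A=pts(d>0,d,p)
    def reg(cx,cy,r,z0,z1): return A[(np.hypot(A[:,0]-cx,A[:,1]-cy)<r)&(A[:,2]>z0)&(A[:,2]<z1)]
    for nm,cx,cy,r,z0,z1,rr in [('spindle',.652,.153,.02,.075,.138,.010),('foot',.652,.153,.03,.033,.06,.017),('brush handle',.655,.01,.02,.12,.18,.011),('pot',.61,-.08,.045,.01,.04,.036),('sleeve',.436,.343,.045,.006,.036,.03),('knobfl',.413,.235,.04,.003,.008,.031),('knobgrip',.413,.235,.03,.013,.036,.018),('r1',.543,.231,.04,.003,.017,.03),('r2',.65,.3,.04,.003,.017,.03)]:
        q=reg(cx,cy,r,z0,z1)
        if len(q)>15: print(n,nm,*circ(q,rr))
    # tops
    for nm,cx,cy,z0,z1 in [('sleeve',.436,.343,.036,.045),('r1',.543,.231,.017,.025),('r2',.65,.3,.017,.025),('handle',.655,.01,.18,.2),('pot',.61,-.08,.042,.05),('stand',.66,.01,.104,.112)]:
        q=reg(cx,cy,.06,z0,z1)
        if len(q): print('  top',nm,len(q),np.round((q.min(0)+q.max(0))/2,4),np.round(q.max(0)-q.min(0),3))
    H=A[(A[:,0]>.05)&(A[:,0]<.8)&(A[:,1]>-.3)&(A[:,1]<.35)]
    for z0 in np.arange(.06,.6,.04):
        q=H[(H[:,2]>z0)&(H[:,2]<z0+.04)]
        if len(q)>5: print('  z',round(z0,2),len(q),np.round(q.min(0)[:2],2),np.round(q.max(0)[:2],2))
    for r in bot.trace('ring1',n): print('ring',r['score'],r['uv'])
    L=A[(np.hypot(A[:,0],A[:,1])>.15)&(A[:,1]>-.3)&(A[:,1]<.13)&(A[:,0]<.6)&(A[:,2]>.15)]
    for x0 in np.arange(.2,.6,.05):
        q=L[(L[:,0]>x0)&(L[:,0]<x0+.05)]
        if len(q)>3: print('  lamp x',round(x0,2),np.round(np.percentile(q,1,axis=0)[1:],2),np.round(np.percentile(q,99,axis=0)[1:],2))
E
```

```text
scene spindle [0.6556 0.1585] 0.0007 229
scene foot [0.6559 0.1585] 0.0008 156
scene brush handle [ 0.6403 -0.0018] 0.0024 334
scene pot [ 0.6107 -0.0812] 0.0019 979
scene sleeve [0.435  0.3465] 0.0014 325
scene knobfl [0.4116 0.2357] 0.0007 52
scene knobgrip [0.4114 0.2342] 0.0013 199
scene r1 [0.5404 0.2338] 0.0014 167
scene r2 [0.6471 0.3018] 0.0008 55
  top sleeve 141 [0.4349 0.3447 0.0389] [0.058 0.059 0.006]
  top r1 204 [0.5396 0.2329 0.0195] [0.059 0.06  0.005]
  top r2 64 [0.6473 0.2992 0.0196] [0.06  0.058 0.004]
  top handle 73 [0.6492 0.011  0.1843] [0.02  0.019 0.009]
  top pot 222 [ 0.6113 -0.0814  0.0441] [0.071 0.071 0.004]
  top stand 569 [0.653  0.0132 0.108 ] [0.095 0.084 0.008]
  z 0.06 2063 [ 0.17 -0.24] [0.76 0.33]
  z 0.1 2447 [ 0.18 -0.27] [0.75 0.28]
  z 0.14 1363 [ 0.2  -0.18] [0.75 0.28]
  z 0.18 753 [ 0.24 -0.16] [0.66 0.02]
  z 0.22 747 [ 0.24 -0.13] [ 0.52 -0.03]
  z 0.26 1139 [ 0.24 -0.08] [0.54 0.1 ]
  z 0.3 2628 [ 0.24 -0.04] [0.53 0.12]
  z 0.34 340 [ 0.24 -0.03] [0.53 0.1 ]
  z 0.38 172 [ 0.24 -0.03] [ 0.24 -0.02]
  z 0.42 87 [ 0.23 -0.03] [ 0.24 -0
[... 852 characters left out ...]
9 -0.082   0.045 ] [0.072 0.07  0.006]
  top stand 558 [0.6573 0.012  0.1081] [0.093 0.084 0.008]
  z 0.06 1220 [ 0.05 -0.24] [0.77 0.34]
  z 0.1 1436 [ 0.05 -0.27] [0.76 0.28]
  z 0.14 554 [ 0.05 -0.17] [0.76 0.28]
  z 0.18 337 [ 0.05 -0.16] [0.66 0.04]
  z 0.22 559 [ 0.05 -0.13] [0.51 0.04]
  z 0.26 932 [ 0.05 -0.08] [0.55 0.09]
  z 0.3 1445 [ 0.05 -0.04] [0.54 0.12]
  z 0.34 78 [ 0.24 -0.04] [0.53 0.1 ]
  z 0.38 19 [ 0.24 -0.03] [ 0.24 -0.03]
ring 0.91 [312.5, 248.1]
ring 0.54 [296.8, 206.8]
  lamp x 0.2 [-0.04  0.16] [-0.03  0.4 ]
  lamp x 0.35 [-0.16  0.15] [-0.04  0.18]
  lamp x 0.4 [-0.15  0.2 ] [0.11 0.31]
  lamp x 0.45 [-0.12  0.23] [0.12 0.33]
  lamp x 0.5 [-0.06  0.26] [0.1  0.35]
```

```bash
python3 - <<'E'
from h import *
im=cv2.imread('pics/a_side.png'); cv2.imwrite('pics/b.png',cv2.resize(im[60:310,60:400],None,fx=2.3,fy=2.3,interpolation=cv2.INTER_CUBIC))
E
```

```text
(no output)
```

View pics/b.png

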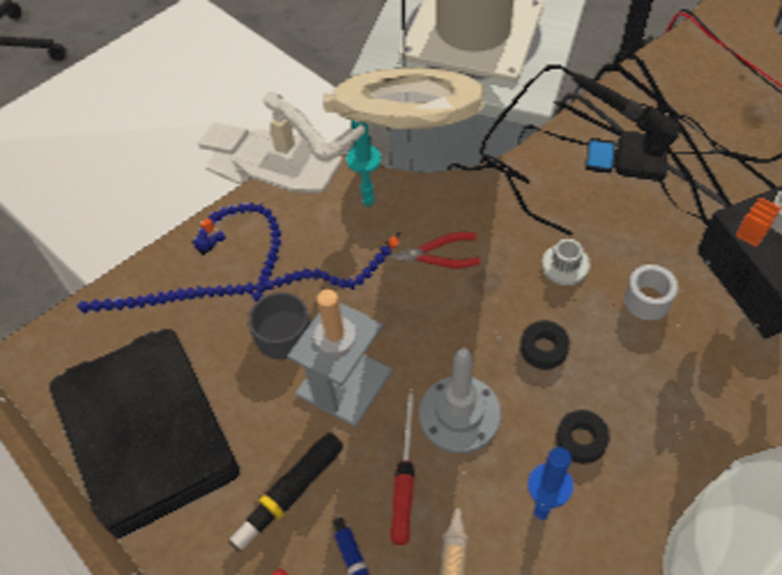

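```bash
python3 - <<'E'
from h import *
for n in ['scene','side']:
    im,d,p=cam(n)
    v,u=np.nonzero(d>0); A=pts(d>0,d,p)
    m=(A[:,0]>.2)&(A[:,0]<.3)&(A[:,1]>-.07)&(A[:,1]<.03)&(A[:,2]>.04)
    q=A[m]; print(n,m.sum(),q[:,2].min(),q[:,2].max(),u[m].min(),u[m].max(),v[m].min(),v[m].max())
    for z in np.arange(.04,.9,.08):
        k=q[(q[:,2]>z)&(q[:,2]<z+.08)]
        if len(k): print(round(z,2),len(k),np.round(k.min(0),3),np.round(k.max(0),3))
E
python3 - <<'E'
import cv2,numpy as np
a=cv2.imread('pics/a_scene.png')[150:384,0:270]; b=cv2.imread('pics/a_side.png')[0:200,180:410]
c=np.hstack([cv2.resize(a,(400,400)),cv2.resize(b,(400,400))]); cv2.imwrite('pics/c.png',c)
E
```

```text
scene 1519 0.04027983142697478 0.46563019797454575 52 116 1 303
0.04 147 [ 0.235 -0.037  0.04 ] [ 0.243 -0.031  0.12 ]
0.12 148 [ 0.239 -0.036  0.122] [ 0.245 -0.03   0.2  ]
0.2 323 [ 0.239 -0.037  0.2  ] [ 0.248 -0.029  0.28 ]
0.28 526 [ 0.237 -0.037  0.28 ] [ 0.249 -0.027  0.36 ]
0.36 339 [ 0.235 -0.032  0.36 ] [ 0.245 -0.024  0.44 ]
0.44 36 [ 0.235 -0.028  0.441] [ 0.237 -0.023  0.466]
side 200 0.12815181267867815 0.40517452713106433 233 235 0 88
0.12 23 [ 0.24  -0.038  0.128] [ 0.247 -0.035  0.199]
0.2 56 [ 0.24  -0.038  0.201] [ 0.25  -0.033  0.28 ]
0.28 83 [ 0.236 -0.037  0.28 ] [ 0.251 -0.031  0.36 ]
0.36 38 [ 0.236 -0.034  0.361] [ 0.248 -0.029  0.405]
```

View pics/c.png

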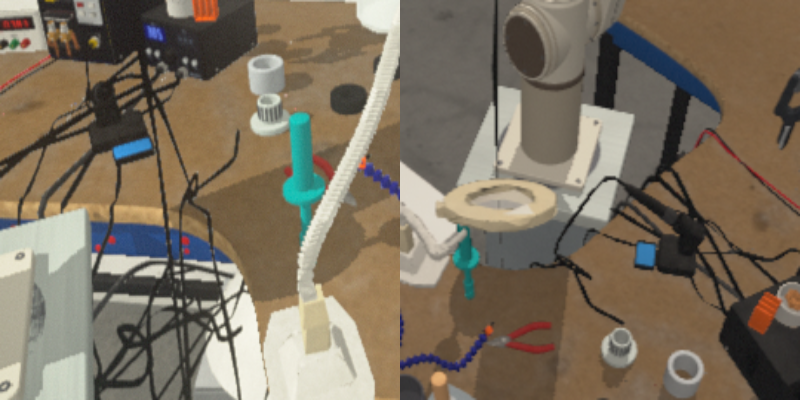

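The hanging cable at x=0.24, y=-0.03 looks like thin backdrop. First I'll move to the right radius, away from the lamp, and check the arm's profile there.

Emit:
step_arm([
  [[-40,-6,-3],6],
  [[-90,-12,-6],13],
  [[-140,-19,-9],20],
  [[-190,-26,-12],27],
  [[-240,-33,-15],34],
  [[-290,-40,-18],41],
  [[-340,-47,-20],48],
  [[-390,-54,-23],55],
  [[-440,-61,-25],61],
  [[-487,-67,-26],66.4],
  [[-487,-67,-26],66.4],
  [[-487,-67,-26],66.4],
], claw=-1)

```text
clock: 3.3
eef_pos: [0.6198, 0.2006, 0.3293]
tool_rot: [0.708, 0.706, -0.0, -0.0]
ft_force: [-0.7, 0.5, -0.3]
grip_width: 0.0855
grasp_force: 0.0
```

```bash
cat > prof.py <<'E'
from h import *
o=bot.get_obs(); print(o['clock'],np.round(o['eef_pos'],4),np.round(R.from_quat(o['tool_rot']).as_matrix(),3).tolist(),np.round(o['joint_pos'],3))
a=o['joint_pos'][0]
for n in ['scene','side']:
    im,d,p=cam(n); save('p_%s_%d'%(n,o['clock']*10),im); A=pts(d>0,d,p)
    r=A[:,0]*np.cos(a)+A[:,1]*np.sin(a); t=-A[:,0]*np.sin(a)+A[:,1]*np.cos(a)
    for r0 in np.arange(.1,.85,.05):
        m=(abs(r-r0-.025)<.025)&(abs(t)<.1)&(A[:,2]>.24)&(A[:,2]<1.2)
        if m.sum()>8: print(n,round(r0,2),m.sum(),'z',np.round(np.percentile(A[m,2],[1,99]),3),'t',np.round(np.percentile(t[m],[1,99]),3))
E
python3 prof.py
```

```text
3.3 [0.6198 0.2006 0.3293] [[0.002, 1.0, -0.001], [1.0, -0.002, 0.0], [0.0, -0.001, -1.0]] [0.313 0.556 0.541 1.557 0.    1.885]
scene 0.15 18 z [0.449 0.463] t [0.069 0.072]
scene 0.2 260 z [0.332 0.466] t [-0.1    0.073]
scene 0.4 394 z [0.285 0.309] t [-0.1   -0.031]
scene 0.45 564 z [0.303 0.33 ] t [-0.099 -0.029]
scene 0.5 250 z [0.322 0.35 ] t [-0.099 -0.05 ]
scene 0.55 271 z [0.321 0.374] t [0.008 0.036]
scene 0.6 2036 z [0.328 0.462] t [-0.036  0.024]
scene 0.65 942 z [0.273 0.459] t [-0.036 -0.002]
scene 0.7 297 z [0.287 0.373] t [-0.032 -0.006]
side 0.4 175 z [0.294 0.31 ] t [-0.1   -0.034]
side 0.45 262 z [0.304 0.33 ] t [-0.098 -0.029]
side 0.5 248 z [0.317 0.349] t [-0.098 -0.044]
side 0.6 244 z [0.43  0.639] t [-0.047 -0.034]
side 0.65 9288 z [0.356 0.671] t [-0.045  0.04 ]
side 0.7 380 z [0.278 0.376] t [-0.033 -0.004]
```

Emit:
step_arm([
  [[-40,10,6],0],
  [[-90,20,15],0],
  [[-140,28,22],0],
  [[-175,31,27],0],
  [[-190,31,29],0],
  [[-190,31,29],0],
  [[-190,31,29],0],
])

```text
clock: 4.28
eef_pos: [0.6505, 0.0124, 0.3015]
tool_rot: [0.707, 0.707, 0.0, 0.0]
ft_force: [0.6, -0.3, -0.1]
grip_width: 0.0851
grasp_force: 0.0
```

```bash
python3 - <<'E'
from h import *
o=bot.get_obs(); print(o['clock'],np.round(o['eef_pos'],4),np.round(o['ft_force'],1))
im,d,p=cam('wrist'); save('w1',im)
A=pts(d>0,d,p)
for nm,cx,cy,r,z0,z1 in [('handletop',.651,.011,.02,.18,.195),('collar',.651,.011,.03,.11,.118),('stand',.651,.011,.08,.104,.11),('pot',.612,-.081,.06,.042,.05)]:
    q=A[(np.hypot(A[:,0]-cx,A[:,1]-cy)<r)&(A[:,2]>z0)&(A[:,2]<z1)]
    if len(q): print(nm,len(q),np.round((q.min(0)+q.max(0))/2,4),np.round(q.max(0)-q.min(0),3))
E
```

```text
4.275 [0.6505 0.0124 0.3015] [ 0.6 -0.3 -0.1]
handletop 943 [0.6511 0.0133 0.1848] [0.021 0.021 0.01 ]
collar 1347 [0.6509 0.0134 0.1139] [0.045 0.045 0.008]
stand 5232 [0.6544 0.0143 0.107 ] [0.096 0.084 0.006]
pot 631 [ 0.6124 -0.0802  0.0443] [0.071 0.072 0.005]
```

View pics/w1.png

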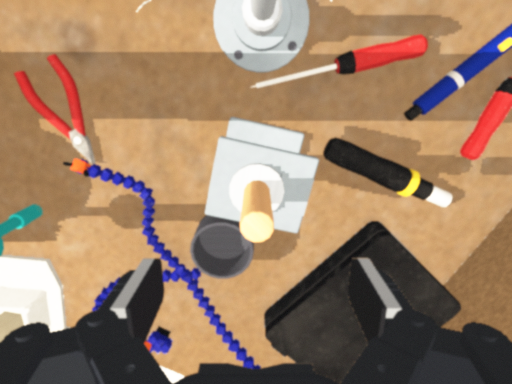

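The wrist view shows the handle at (257,215) in the stand and the pot at (222,250). The gripper is centred over the handle. Descending to grip.

Emit:
step_arm([
  [[0,0,30],0],
  [[0,0,60],0],
  [[0,0,80],0],
  [[0,0,84],0],
  [[0,0,84],0],
  [[0,0,84],0],
])

```text
clock: 5.08
eef_pos: [0.6513, 0.011, 0.2184]
tool_rot: [0.708, 0.707, 0.001, 0.001]
ft_force: [1.1, -0.3, 0.1]
grip_width: 0.0854
grasp_force: 0.0
```

Emit:
step_arm([
  [[0,0,0],0],
  [[0,0,0],0],
  [[0,0,0],0],
  [[0,0,0],0],
  [[0,0,0],0],
  [[0,0,0],0],
  [[0,0,0],0],
  [[0,0,0],0],
], claw=1)

```text
clock: 6.08
eef_pos: [0.6508, 0.0105, 0.2171]
tool_rot: [0.708, 0.706, 0.0, 0.0]
ft_force: [1.5, -0.4, 0.9]
grip_width: 0.0207
grasp_force: 58.6
```

Emit:
step_arm([
  [[0,0,-25],0],
  [[0,0,-60],0],
  [[0,0,-100],0],
  [[0,0,-115],0],
  [[0,0,-118],0],
  [[-30,-12,-118],0],
  [[-70,-30,-118],0],
  [[-91,-38,-118],0],
  [[-91,-38,-118],0],
  [[-91,-38,-118],0],
])

```text
clock: 7.32
eef_pos: [0.6127, -0.0798, 0.3344]
tool_rot: [0.708, 0.707, 0.0, -0.0]
ft_force: [0.2, 0.8, -1.2]
grip_width: 0.0204
grasp_force: 58.8
```

```bash
cat > tip.py <<'E'
from h import *
import sys
o=bot.get_obs(); e=o['eef_pos']; print(o['clock'],np.round(e,4),np.round(o['ft_force'],1),o['grip_width'])
for n in ['scene','side']:
    im,d,p=cam(n); A=pts(d>0,d,p)
    for z0,z1 in [(-.195,-.165),(-.155,-.12)]:
        q=A[(np.hypot(A[:,0]-e[0],A[:,1]-e[1])<.03)&(A[:,2]>e[2]+z0)&(A[:,2]<e[2]+z1)]
        if len(q)>10: print(n,z0,len(q),circ(q,.0085 if z0<-.16 else .006),'zmin',np.round(q[:,2].min()-e[2],4))
E
python3 tip.py
```

```text
7.325 [ 0.6127 -0.0798  0.3344] [ 0.2  0.8 -1.2] 0.02042781987462607
scene -0.195 155 (array([ 0.6126, -0.0763]), 0.0007, 155) zmin -0.194
scene -0.155 141 (array([ 0.6067, -0.0849]), 0.0014, 141) zmin -0.1547
side -0.195 45 (array([ 0.6138, -0.0799]), 0.0007, 45) zmin -0.1946
side -0.155 31 (array([ 0.6216, -0.0719]), 0.0012, 31) zmin -0.1545
```

Brush hangs true, tip at TCP − 194 mm. Dip, then lift and go to the spindle.

Emit:
step_arm([
  [[0,0,40],0],
  [[0,0,80],0],
  [[0,0,110],0],
  [[0,0,122],0],
  [[0,0,122],0],
  [[0,0,122],0],
  [[0,0,122],0],
])

```text
clock: 8.3
eef_pos: [0.6133, -0.0804, 0.2146]
tool_rot: [0.708, 0.706, 0.001, 0.001]
ft_force: [-0.9, 0.1, -0.3]
grip_width: 0.0208
grasp_force: 58.8
```

Emit:
step_arm([
  [[0,0,-40],0],
  [[0,0,-90],0],
  [[0,0,-140],0],
  [[0,0,-185],0],
  [[10,5,-205],0],
  [[60,15,-205],0],
  [[110,25,-205],0],
  [[160,35,-205],0],
  [[210,43,-205],0],
  [[237,43,-205],0],
  [[237,43,-205],0],
  [[237,43,-205],0],
])

```text
clock: 9.8
eef_pos: [0.6559, 0.156, 0.4186]
tool_rot: [0.708, 0.706, 0.0, 0.0]
ft_force: [-1.2, -0.2, -0.6]
grip_width: 0.0203
grasp_force: 58.8
```

```bash
python3 tip.py; python3 - <<'E'
from h import *
im,d,p=cam('wrist'); A=pts(d>0,d,p)
for nm,z0,z1,rr in [('top',.15,.16,.01),('foot',.02,.034,.035),('plate',.006,.013,.06)]:
    q=A[(np.hypot(A[:,0]-.656,A[:,1]-.157)<rr)&(A[:,2]>z0)&(A[:,2]<z1)]
    if len(q): print(nm,len(q),np.round((q.min(0)+q.max(0))/2,4),np.round(q.max(0)-q.min(0),3))
save('w2',im)
E
```

```text
9.8 [0.6559 0.156  0.4186] [-1.2 -0.2 -0.6] 0.020308210302035473
scene -0.195 106 (array([0.6563, 0.1594]), 0.0008, 106) zmin -0.1944
scene -0.155 93 (array([0.6558, 0.1592]), 0.0009, 93) zmin -0.1547
side -0.195 54 (array([0.6571, 0.1558]), 0.0005, 54) zmin -0.1944
side -0.155 30 (array([0.6572, 0.1559]), 0.0004, 30) zmin -0.1547
top 121 [0.6561 0.1582 0.1532] [0.012 0.014 0.006]
foot 602 [0.6555 0.1602 0.0269] [0.054 0.051 0.013]
plate 1730 [0.6561 0.153  0.0096] [0.094 0.104 0.007]
```

Emit:
step_arm([
  [[0,0,25],0],
  [[0,0,50],0],
  [[0,0,62],0],
  [[0,0,66],0],
  [[0,0,68],0],
  [[0,0,69],0],
  [[0,0,70],0],
  [[0,0,70],0],
])

```text
clock: 10.95
eef_pos: [0.6561, 0.1566, 0.349]
tool_rot: [0.708, 0.706, 0.001, 0.001]
ft_force: [-0.7, 0.5, 3.1]
grip_width: 0.0204
grasp_force: 59.3
```

Emit:
step_arm([
  [[0,0,0.5],0],
  [[0,0,1],0],
  [[0,0,1.5],0],
  [[0,0,1.5],0],
])

```text
clock: 11.45
eef_pos: [0.6559, 0.1566, 0.349]
tool_rot: [0.708, 0.706, 0.002, 0.001]
ft_force: [-2.3, -0.0, 8.5]
grip_width: 0.0203
grasp_force: 59.9
```

Contact confirmed by 8.5 N. Now I'll return the brush to the stand.

Emit:
step_arm([
  [[0,0,-15],0],
  [[0,0,-30],0],
  [[-40,-2,-30],0],
  [[-90,-4,-30],0],
  [[-130,-5,-30],0],
  [[-145,-5,-30],0],
  [[-145,-5,-30],0],
  [[-145,-5,-30],0],
  [[-145,-5,-30],0],
])

```text
clock: 12.58
eef_pos: [0.6508, 0.0131, 0.3762]
tool_rot: [0.707, 0.707, 0.0, -0.0]
ft_force: [-0.8, 0.3, -1.1]
grip_width: 0.0211
grasp_force: 58.9
```

```bash
python3 tip.py
```

```text
12.575 [0.6508 0.0131 0.3762] [-0.8  0.3 -1.1] 0.021097446561840025
scene -0.195 133 (array([0.6509, 0.0167]), 0.0007, 133) zmin -0.1943
scene -0.155 119 (array([0.6504, 0.0163]), 0.0005, 119) zmin -0.1549
side -0.195 48 (array([0.6517, 0.0132]), 0.0005, 48) zmin -0.1939
side -0.155 30 (array([0.6604, 0.019 ]), 0.0021, 30) zmin -0.1546
```

Well aligned. Lowering until the collar nearly sits at about TCP 0.218.

Emit:
step_arm([
  [[0,0,40],0],
  [[0,0,80],0],
  [[0,0,115],0],
  [[0,0,140],0],
  [[0,0,152],0],
  [[0,0,157],0],
  [[0,0,158],0],
  [[0,0,158],0],
])

```text
clock: 13.68
eef_pos: [0.6512, 0.0116, 0.2196]
tool_rot: [0.708, 0.706, 0.001, 0.001]
ft_force: [0.0, -0.2, -0.0]
grip_width: 0.0205
grasp_force: 59.0
```

Emit:
step_arm([
  [[0,0,1],0],
  [[0,0,2],0],
  [[0,0,2],0],
])

```text
clock: 14.05
eef_pos: [0.6509, 0.0115, 0.2171]
tool_rot: [0.708, 0.706, 0.0, 0.0]
ft_force: [-0.9, -0.1, 2.3]
grip_width: 0.0206
grasp_force: 59.3
```

Emit:
step_arm([
  [[0,0,0],0],
  [[0,0,0],0],
  [[0,0,0],0],
  [[0,0,0],0],
  [[0,0,0],0],
  [[0,0,0],0],
  [[0,0,0],0],
], claw=-1)

```text
clock: 14.92
eef_pos: [0.6506, 0.0116, 0.2164]
tool_rot: [0.708, 0.706, -0.0, 0.0]
ft_force: [0.4, -0.3, -0.2]
grip_width: 0.0853
grasp_force: 0.0
```

Emit:
step_arm([
  [[0,0,-30],0],
  [[0,0,-70],0],
  [[0,0,-110],0],
  [[50,-20,-120],0],
  [[100,-40,-120],0],
  [[150,-70,-120],0],
  [[200,-100,-120],0],
  [[240,-130,-120],0],
  [[260,-170,-120],0],
  [[280,-200,-120],0],
  [[280,-210,-120],0],
  [[280,-210,-120],0],
])

```text
clock: 16.42
eef_pos: [0.441, 0.2918, 0.3368]
tool_rot: [0.708, 0.707, 0.0, 0.0]
ft_force: [0.6, -0.8, 0.6]
grip_width: 0.0852
grasp_force: 0.0
```

```bash
cat > look.py <<'E'
from h import *
o=bot.get_obs(); print(o['clock'],np.round(o['eef_pos'],4),np.round(o['ft_force'],1))
for n in ['scene','side','wrist']:
    im,d,p=cam(n); save('l_%s_%d'%(n,o['clock']*10),im)
    for t in ['sleeve','knob','ring1','brush']:
        for r in bot.trace(t,n):
            q=pts(r['pixels'],d,p); q=q[(q[:,2]>-.02)&(q[:,0]>.2)]
            if r['score']<.3 or len(q)<15: continue
            zt=np.percentile(q[:,2],95); q=q[q[:,2]>zt-.005]
            a,b=np.percentile(q,1,axis=0),np.percentile(q,99,axis=0)
            print(n,t,round(r['score'],2),'top',np.round((a+b)/2,4)[:2],'ext',np.round(b-a,3)[:2],'z',round(zt,3))
E
python3 look.py
```

```text
16.425 [0.441  0.2918 0.3368] [ 0.6 -0.8  0.6]
scene sleeve 0.62 top [0.4334 0.3447] ext [0.054 0.057] z 0.04
scene knob 0.57 top [0.4111 0.2335] ext [0.031 0.035] z 0.036
scene ring1 0.86 top [0.5383 0.2327] ext [0.054 0.057] z 0.021
scene ring1 0.4 top [ 0.4545 -0.1098] ext [0.022 0.009] z 0.228
scene brush 0.79 top [0.6483 0.0116] ext [0.018 0.017] z 0.185
scene brush 0.78 top [0.7413 0.2721] ext [0.019 0.019] z 0.162
scene brush 0.71 top [0.4347 0.3086] ext [0.056 0.127] z 0.04
scene brush 0.57 top [ 0.3798 -0.0481] ext [0.019 0.021] z 0.164
side sleeve 0.63 top [0.4363 0.3434] ext [0.058 0.057] z 0.041
side sleeve 0.54 top [0.4156 0.2322] ext [0.032 0.034] z 0.038
side knob 0.59 top [0.4152 0.232 ] ext [0.033 0.035] z 0.038
side ring1 0.84 top [0.6496 0.2987] ext [0.056 0.056] z 0.023
side ring1 0.71 top [0.5432 0.2314] ext [0.056 0.056] z 0.022
side brush 0.76 top [0.7453 0.2728] ext [0.02  0.018] z 0.166
side brush 0.68 top [0.6534 0.0126] ext [0.019 0.019] z 0.189
side brush 0.51 top [ 0.39  -0.047] ext [0.01  0.013] z 0.131
wrist sleeve 0.74 top [0.4354 0.3467] ext [0.057 0.057] z 0.041
wrist knob 0.64 top [0.412  0.2352] ext [0.035 0.035] z 0.038
wrist ring1 0.88 top [0.6461 0.3015] ext [0.056 0.056] z 0.021
wrist brush 0.57 top [0.7397 0.2743] ext [0.01  0.016] z 0.038
```

Emit:
step_arm([
  [[25,-3,30],0],
  [[53,-6,80],0],
  [[53,-6,130],0],
  [[53,-6,175],0],
  [[53,-6,210],0],
  [[53,-6,230],0],
  [[53,-6,238],0],
  [[53,-6,241],0],
  [[53,-6,241],0],
  [[53,-6,241],0],
])

```text
clock: 18.42
eef_pos: [0.4358, 0.3454, 0.0964]
tool_rot: [0.708, 0.706, 0.001, 0.0]
ft_force: [0.2, -0.4, 0.1]
grip_width: 0.0853
grasp_force: 0.0
```

Emit:
step_arm([
  [[0,0,0],0],
  [[0,0,0],0],
  [[0,0,0],0],
  [[0,0,0],0],
  [[0,0,0],0],
  [[0,0,0],0],
], claw=1)

```text
clock: 19.18
eef_pos: [0.4358, 0.3453, 0.0964]
tool_rot: [0.708, 0.706, 0.001, 0.0]
ft_force: [-1.0, -0.5, 5.8]
grip_width: 0.0562
grasp_force: 65.4
```

Emit:
step_arm([
  [[0,0,-20],0],
  [[0,0,-60],0],
  [[0,0,-100],0],
  [[0,0,-130],0],
  [[0,0,-140],0],
  [[0,0,-140],0],
  [[0,0,-140],0],
])

```text
clock: 20.05
eef_pos: [0.4345, 0.3444, 0.2334]
tool_rot: [0.708, 0.706, -0.002, -0.0]
ft_force: [-0.3, 0.1, -2.7]
grip_width: 0.0566
grasp_force: 65.0
```

```bash
cat > held.py <<'E'
from h import *
import sys
off=[float(v) for v in sys.argv[1:3]]
o=bot.get_obs(); e=o['eef_pos']; print(o['clock'],np.round(e,4),np.round(o['ft_force'],1),o['grip_width'])
for n in ['scene','side','wrist']:
    im,d,p=cam(n); save('h_%s_%d'%(n,o['clock']*10),im); A=pts(d>0,d,p)
    q=A[(np.hypot(A[:,0]-e[0],A[:,1]-e[1])<.05)&(A[:,2]>e[2]+off[0])&(A[:,2]<e[2]+off[1])]
    if len(q)>10: print(n,len(q),np.round(np.percentile(q,1,axis=0)-e,4),np.round(np.percentile(q,99,axis=0)-e,4),circ(q,.03))
E
python3 held.py -.12 -.069; python3 - <<'E'
import cv2,glob
f=sorted(glob.glob('pics/h_side_*'))[-1]; a=cv2.imread(f)
g=sorted(glob.glob('pics/h_scene_*'))[-1]; b=cv2.imread(g)
import numpy as np
cv2.imwrite('pics/d.png',np.hstack([cv2.resize(a[60:240,250:430],(400,400)),cv2.resize(b[60:240,100:280],(400,400))]))
E
```

```text
20.05 [0.4345 0.3444 0.2334] [-0.3  0.1 -2.7] 0.05659646065310609
scene 278 [-0.0304 -0.0303 -0.0953] [ 0.0263  0.0207 -0.0692] (array([0.4337, 0.3465]), 0.0007, 278)
side 158 [-0.0204 -0.0306 -0.0961] [ 0.0314  0.026  -0.0698] (array([0.4354, 0.3442]), 0.0009, 158)
wrist 3949 [-0.0244 -0.0201 -0.0948] [ 0.0242  0.0312 -0.0692] (array([0.4308, 0.3537]), 0.0034, 3949)
```

View pics/d.png

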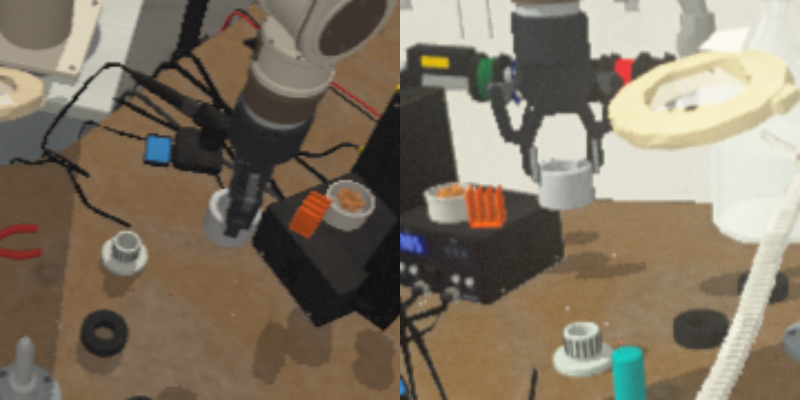

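Emit:
step_arm([
  [[0,0,-30],0],
  [[-15,18,-60],0],
  [[-45,52,-67],0],
  [[-80,95,-67],0],
  [[-115,137,-67],0],
  [[-150,178,-67],0],
  [[-175,208,-67],0],
  [[-188,222,-67],0],
  [[-188,222,-67],0],
  [[-188,222,-67],0],
  [[-188,222,-67],0],
])

```text
clock: 21.58
eef_pos: [0.6561, 0.1577, 0.3025]
tool_rot: [0.707, 0.707, -0.0, -0.0]
ft_force: [0.0, 0.2, -3.4]
grip_width: 0.0567
grasp_force: 65.1
```

```bash
python3 held.py -.099 -.069
```

```text
21.575 [0.6561 0.1577 0.3025] [ 0.   0.2 -3.4] 0.056684186956491175
scene 290 [-0.0305 -0.0295 -0.0951] [ 0.0214  0.0118 -0.0693] (array([0.6557, 0.1602]), 0.0007, 290)
side 135 [-0.0192 -0.0193 -0.0962] [ 0.0313  0.0289 -0.0694] (array([0.6581, 0.1551]), 0.0013, 135)
wrist 3947 [-0.0243 -0.02   -0.0948] [ 0.0243  0.0312 -0.0692] (array([0.6534, 0.1672]), 0.0035, 3947)
```

Emit:
step_arm([
  [[-0.5,-0.5,30],0],
  [[-0.5,-0.5,65],0],
  [[-0.5,-0.5,95],0],
  [[-0.5,-0.5,120],0],
  [[-0.5,-0.5,132],0],
  [[-0.5,-0.5,138],0],
  [[-0.5,-0.5,138],0],
  [[-0.5,-0.5,138],0],
])

```text
clock: 22.72
eef_pos: [0.6571, 0.1562, 0.1658]
tool_rot: [0.708, 0.706, 0.001, 0.001]
ft_force: [0.6, 0.3, -3.2]
grip_width: 0.057
grasp_force: 65.1
```

```bash
python3 held.py -.099 -.069
```

```text
22.725 [0.6571 0.1562 0.1658] [ 0.6  0.3 -3.2] 0.057006691928708345
scene 286 [-0.0306 -0.0293 -0.0959] [ 0.0205  0.0147 -0.0694] (array([0.6571, 0.1589]), 0.0007, 286)
side 79 [-0.0186 -0.0082 -0.0959] [ 0.0309  0.0288 -0.0696] (array([0.6627, 0.1494]), 0.0026, 79)
wrist 3227 [-0.0251 -0.016  -0.0947] [ 0.0251  0.0312 -0.0692] (array([0.6565, 0.1576]), 0.0083, 3227)
```

Within about 1.5 mm; shift x by −1 and lower 5 more (TCP about 0.160), then release.

Emit:
step_arm([
  [[0,-1,2],0],
  [[0,-1,4],0],
  [[0,-1,5.5],0],
  [[0,-1,5.5],0],
  [[0,-1,5.5],0],
])

```text
clock: 23.5
eef_pos: [0.6555, 0.156, 0.1589]
tool_rot: [0.708, 0.706, 0.0, 0.0]
ft_force: [0.3, -0.2, -2.0]
grip_width: 0.0569
grasp_force: 65.1
```

Emit:
step_arm([
  [[0,0,0],0],
  [[0,0,0],0],
  [[0,0,0],0],
  [[0,0,0],0],
  [[0,0,0],0],
], claw=-1)

```text
clock: 24.12
eef_pos: [0.6554, 0.1561, 0.159]
tool_rot: [0.708, 0.706, 0.0, 0.0]
ft_force: [0.2, -0.6, 0.2]
grip_width: 0.0857
grasp_force: 0.0
```

Emit:
step_arm([
  [[0,0,-30],0],
  [[0,0,-80],0],
  [[0,0,-130],0],
  [[30,-30,-150],0],
  [[70,-80,-170],0],
  [[75,-110,-170],0],
  [[75,-110,-170],0],
  [[75,-110,-170],0],
])

```text
clock: 25.12
eef_pos: [0.546, 0.2312, 0.3291]
tool_rot: [0.708, 0.706, 0.0, 0.0]
ft_force: [0.1, -0.2, -0.3]
grip_width: 0.0858
grasp_force: 0.0
```

```bash
python3 look.py
```

```text
25.125 [0.546  0.2312 0.3291] [ 0.1 -0.2 -0.3]
scene sleeve 0.9 top [0.65   0.1149] ext [0.064 0.131] z 0.07
scene knob 0.67 top [0.3993 0.1038] ext [0.057 0.296] z 0.038
scene knob 0.35 top [0.6519 0.013 ] ext [0.09  0.079] z 0.108
scene ring1 0.88 top [0.5383 0.2306] ext [0.053 0.052] z 0.021
scene brush 0.79 top [ 0.3804 -0.0487] ext [0.02  0.021] z 0.164
scene brush 0.71 top [0.6493 0.0118] ext [0.02  0.018] z 0.185
scene brush 0.58 top [0.7395 0.2724] ext [0.015 0.018] z 0.161
side sleeve 0.79 top [0.661  0.1556] ext [0.051 0.057] z 0.072
side knob 0.67 top [0.5035 0.2343] ext [0.197 0.03 ] z 0.039
side ring1 0.92 top [0.6219 0.2754] ext [0.056 0.056] z 0.022
side ring1 0.6 top [0.5435 0.2313] ext [0.055 0.055] z 0.022
side ring1 0.51 top [0.6582 0.0123] ext [0.086 0.077] z 0.11
side ring1 0.37 top [0.6604 0.156 ] ext [0.052 0.056] z 0.071
side brush 0.79 top [0.6541 0.0128] ext [0.016 0.017] z 0.189
side brush 0.71 top [0.746  0.2727] ext [0.018 0.018] z 0.166
side brush 0.51 top [ 0.454  -0.0244] ext [0.132 0.069] z 0.157
wrist sleeve 0.68 top [0.6542 0.1584] ext [0.056 0.057] z 0.071
wrist sleeve 0.52 top [ 0.6051 -0.0492] ext [0.033 0.011] z 0.044
wrist knob 0.97 top [0.4124 0.235 ] ext [0.035 0.035] z 0.038
wrist ring1 0.92 top [0.6197 0.2779] ext [0.056 0.056] z 0.021
wrist ring1 0.56 top [0.5409 0.2346] ext [0.056 0.056] z 0.021
wrist ring1 0.46 top [0.6276 0.1068] ext [0.079 0.231] z 0.108
wrist brush 0.65 top [0.6548 0.159 ] ext [0.057 0.056] z 0.071
wrist brush 0.61 top [0.6085 0.1316] ext [0.084 0.236] z 0.123
wrist brush 0.6 top [ 0.3867 -0.044 ] ext [0.006 0.007] z 0.02
wrist brush 0.59 top [0.7354 0.2742] ext [0.008 0.019] z 0.153
```

Sleeve seated (top at 0.070–0.071). One ring was knocked to about (0.621, 0.276). Taking the first ring, at (0.542, 0.232).

Emit:
step_arm([
  [[1,-4,40],0],
  [[1,-4,90],0],
  [[1,-4,140],0],
  [[1,-4,190],0],
  [[1,-4,225],0],
  [[1,-4,243],0],
  [[1,-4,250],0],
  [[1,-4,253],0],
  [[1,-4,253],0],
  [[1,-4,253],0],
])

```text
clock: 27.12
eef_pos: [0.5422, 0.2326, 0.077]
tool_rot: [0.708, 0.706, 0.001, 0.0]
ft_force: [-0.2, -0.3, -0.3]
grip_width: 0.0851
grasp_force: 0.0
```

Emit:
step_arm([
  [[0,0,0],0],
  [[0,0,0],0],
  [[0,0,0],0],
  [[0,0,0],0],
  [[0,0,0],0],
  [[0,0,0],0],
], claw=1)

```text
clock: 27.88
eef_pos: [0.542, 0.2325, 0.0772]
tool_rot: [0.708, 0.706, 0.001, 0.0]
ft_force: [-0.5, 0.1, 5.0]
grip_width: 0.0574
grasp_force: 63.5
```

Emit:
step_arm([
  [[0,0,-30],0],
  [[0,0,-80],0],
  [[0,0,-130],0],
  [[0,0,-180],0],
  [[0,0,-215],0],
  [[-20,30,-220],0],
  [[-45,65,-220],0],
  [[-65,95,-220],0],
  [[-75,113,-220],0],
  [[-75,113,-220],0],
  [[-75,113,-220],0],
  [[-75,113,-220],0],
])

```text
clock: 29.38
eef_pos: [0.6536, 0.1579, 0.2962]
tool_rot: [0.707, 0.707, -0.0, -0.0]
ft_force: [0.4, 0.0, -0.9]
grip_width: 0.0568
grasp_force: 64.5
```

```bash
python3 held.py -.099 -.067
```

```text
29.375 [0.6536 0.1579 0.2962] [ 0.4  0.  -0.9] 0.05678197527150763
scene 119 [-0.0358 -0.0291 -0.0769] [ 0.0261  0.0066 -0.0672] (array([0.6312, 0.1117]), 0.0056, 119)
side 23 [-0.0064  0.0094 -0.0753] [ 0.029   0.0291 -0.0673] (array([0.6555, 0.1563]), 0.0004, 23)
wrist 1165 [-0.0244 -0.0125 -0.0765] [ 0.0257  0.0313 -0.0671] (array([0.6386, 0.1688]), 0.0052, 1165)
```

Emit:
step_arm([
  [[-0.5,2,25],0],
  [[-0.5,2,50],0],
  [[-0.5,2,75],0],
  [[-0.5,2,100],0],
  [[-0.5,2,118],0],
  [[-0.5,2,128],0],
  [[-0.5,2,130],0],
  [[-0.5,2,130],0],
])

```text
clock: 30.52
eef_pos: [0.6567, 0.1568, 0.1667]
tool_rot: [0.708, 0.706, 0.001, 0.0]
ft_force: [0.4, -0.2, 0.0]
grip_width: 0.057
grasp_force: 64.5
```

No contact forces. Lower to about 0.160 and release.

Emit:
step_arm([
  [[0,-0.5,3],0],
  [[0,-0.5,6],0],
  [[0,-0.5,6],0],
  [[0,-0.5,6],0],
])

```text
clock: 31.02
eef_pos: [0.656, 0.1566, 0.16]
tool_rot: [0.708, 0.706, 0.0, 0.0]
ft_force: [-1.2, 0.0, 0.3]
grip_width: 0.057
grasp_force: 64.5
```

Emit:
step_arm([
  [[0,0,0],0],
  [[0,0,0],0],
  [[0,0,0],0],
  [[0,0,0],0],
  [[0,0,0],0],
], claw=-1)

```text
clock: 31.65
eef_pos: [0.6559, 0.1566, 0.1599]
tool_rot: [0.708, 0.706, 0.0, 0.0]
ft_force: [-0.0, 0.1, 0.7]
grip_width: 0.0852
grasp_force: 0.0
```

Emit:
step_arm([
  [[0,0,-30],0],
  [[0,0,-80],0],
  [[0,0,-130],0],
  [[40,-10,-150],0],
  [[80,-25,-150],0],
  [[110,-35,-150],0],
  [[118,-36,-150],0],
  [[118,-36,-150],0],
  [[118,-36,-150],0],
])

```text
clock: 32.78
eef_pos: [0.6207, 0.2734, 0.3097]
tool_rot: [0.708, 0.706, -0.0, 0.0]
ft_force: [-0.2, -0.4, -0.0]
grip_width: 0.0852
grasp_force: 0.0
```

```bash
python3 look.py | grep -v brush
```

```text
32.775 [0.6207 0.2734 0.3097] [-0.2 -0.4 -0. ]
scene sleeve 0.6 top [0.6439 0.1019] ext [0.054 0.115] z 0.068
scene knob 0.67 top [0.4102 0.2328] ext [0.033 0.035] z 0.037
scene ring1 0.78 top [0.6537 0.1556] ext [0.056 0.054] z 0.09
scene ring1 0.65 top [0.6469 0.1432] ext [0.044 0.032] z 0.068
scene ring1 0.62 top [0.6179 0.2765] ext [0.055 0.052] z 0.021
side sleeve 0.67 top [0.6599 0.0138] ext [0.084 0.075] z 0.11
side sleeve 0.64 top [0.6806 0.1578] ext [0.012 0.042] z 0.069
side sleeve 0.63 top [0.6229 0.2756] ext [0.055 0.055] z 0.022
side knob 0.53 top [0.4163 0.232 ] ext [0.033 0.035] z 0.039
side ring1 0.89 top [0.6229 0.2756] ext [0.055 0.055] z 0.022
wrist knob 0.65 top [0.4134 0.2351] ext [0.034 0.034] z 0.038
wrist ring1 0.79 top [0.6201 0.2785] ext [0.055 0.056] z 0.021
wrist ring1 0.65 top [0.6558 0.1611] ext [0.056 0.053] z 0.091
```

Ring 1 is seated (top 0.090). Now the second ring.

Emit:
step_arm([
  [[3,0,40],0],
  [[3,0,90],0],
  [[3,0,140],0],
  [[3,0,185],0],
  [[3,0,212],0],
  [[3,0,226],0],
  [[3,0,232],0],
  [[3,0,233],0],
  [[3,0,233],0],
])

```text
clock: 34.65
eef_pos: [0.6209, 0.278, 0.0784]
tool_rot: [0.708, 0.706, 0.001, 0.0]
ft_force: [-0.1, 0.2, -1.1]
grip_width: 0.0856
grasp_force: 0.0
```

Emit:
step_arm([
  [[0,0,0],0],
  [[0,0,0],0],
  [[0,0,0],0],
  [[0,0,0],0],
  [[0,0,0],0],
  [[0,0,0],0],
], claw=1)

```text
clock: 35.4
eef_pos: [0.621, 0.278, 0.0785]
tool_rot: [0.708, 0.706, 0.001, 0.0]
ft_force: [0.2, 0.2, 5.6]
grip_width: 0.0569
grasp_force: 64.4
```

Emit:
step_arm([
  [[0,0,-30],0],
  [[0,0,-80],0],
  [[0,0,-130],0],
  [[0,0,-180],0],
  [[0,0,-215],0],
  [[-30,10,-220],0],
  [[-70,22,-220],0],
  [[-105,32,-220],0],
  [[-120,35,-220],0],
  [[-120,35,-220],0],
  [[-120,35,-220],0],
  [[-120,35,-220],0],
])

```text
clock: 36.9
eef_pos: [0.6545, 0.1591, 0.2968]
tool_rot: [0.707, 0.707, 0.0, -0.0]
ft_force: [-0.3, -0.1, -0.3]
grip_width: 0.0566
grasp_force: 64.1
```

```bash
python3 held.py -.08 -.067
```

```text
36.9 [0.6545 0.1591 0.2968] [-0.3 -0.1 -0.3] 0.05660718221663729
scene 141 [-0.0341 -0.0307 -0.0781] [ 0.0215  0.0057 -0.0671] (array([0.6543, 0.1605]), 0.0008, 141)
side 29 [-0.0073 -0.0183 -0.0782] [ 0.0337  0.0273 -0.0671] (array([0.6572, 0.1552]), 0.0005, 29)
wrist 1369 [-0.0261 -0.0144 -0.0777] [ 0.0244  0.0296 -0.0671] (array([0.6694, 0.1683]), 0.0051, 1369)
```

Emit:
step_arm([
  [[-1,0.5,25],0],
  [[-1,0.5,50],0],
  [[-1,0.5,75],0],
  [[-1,0.5,100],0],
  [[-1,0.5,116],0],
  [[-1,0.5,123],0],
  [[-1,0.5,126],0],
  [[-1,0.5,126],0],
])

```text
clock: 38.05
eef_pos: [0.6558, 0.1567, 0.1717]
tool_rot: [0.708, 0.706, 0.001, 0.0]
ft_force: [0.3, 0.4, -0.2]
grip_width: 0.0566
grasp_force: 64.1
```

Emit:
step_arm([
  [[0,0,0],0],
  [[0,0,0],0],
  [[0,0,0],0],
  [[0,0,0],0],
  [[0,0,0],0],
], claw=-1)

```text
clock: 38.67
eef_pos: [0.6554, 0.1566, 0.1709]
tool_rot: [0.708, 0.706, 0.0, 0.0]
ft_force: [-0.3, 0.1, -0.0]
grip_width: 0.0854
grasp_force: 0.0
```

Emit:
step_arm([
  [[0,0,-30],0],
  [[0,0,-80],0],
  [[0,0,-130],0],
  [[10,-35,-140],0],
  [[30,-90,-140],0],
  [[50,-145,-140],0],
  [[65,-195,-140],0],
  [[75,-235,-140],0],
  [[77,-242,-140],0],
  [[77,-242,-140],0],
  [[77,-242,-140],0],
])

```text
clock: 40.05
eef_pos: [0.4147, 0.2339, 0.3109]
tool_rot: [0.708, 0.706, 0.0, 0.0]
ft_force: [-0.3, -0.3, -0.4]
grip_width: 0.0852
grasp_force: 0.0
```

```bash
python3 look.py | grep -v brush
```

```text
40.05 [0.4147 0.2339 0.3109] [-0.3 -0.3 -0.4]
scene sleeve 0.92 top [0.6466 0.1464] ext [0.042 0.039] z 0.068
scene knob 0.68 top [0.4098 0.2323] ext [0.033 0.036] z 0.037
scene ring1 0.92 top [0.653  0.1541] ext [0.055 0.055] z 0.11
scene ring1 0.7 top [0.6478 0.1445] ext [0.045 0.036] z 0.091
side sleeve 0.72 top [0.6805 0.1562] ext [0.014 0.046] z 0.068
side sleeve 0.67 top [0.4149 0.232 ] ext [0.033 0.035] z 0.038
side knob 0.88 top [0.4141 0.232 ] ext [0.035 0.035] z 0.038
side ring1 0.87 top [0.6595 0.1549] ext [0.053 0.055] z 0.112
side ring1 0.42 top [0.677  0.1617] ext [0.021 0.043] z 0.09
wrist sleeve 0.72 top [0.6433 0.1636] ext [0.037 0.048] z 0.069
wrist knob 0.7 top [0.4118 0.2351] ext [0.035 0.035] z 0.038
wrist ring1 0.79 top [0.6433 0.1572] ext [0.034 0.056] z 0.111
wrist ring1 0.58 top [0.6443 0.1657] ext [0.037 0.045] z 0.09
```

Both rings stacked (top 0.110). Before placing the knob I'll look for a possible third ring.

```bash
python3 - <<'E'
import cv2,numpy as np
a=cv2.imread('pics/l_side_400.png'); b=cv2.imread('pics/l_scene_400.png')
cv2.imwrite('pics/e.png',np.vstack([np.hstack([cv2.resize(a[100:384,60:440],(400,300)),cv2.resize(b[130:330,100:440],(400,300))]),np.hstack([cv2.resize(cv2.imread('pics/l_wrist_251.png'),(400,300)),cv2.resize(cv2.imread('pics/l_wrist_327.png'),(400,300))])]))
E
```

```text
(no output)
```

View pics/e.png

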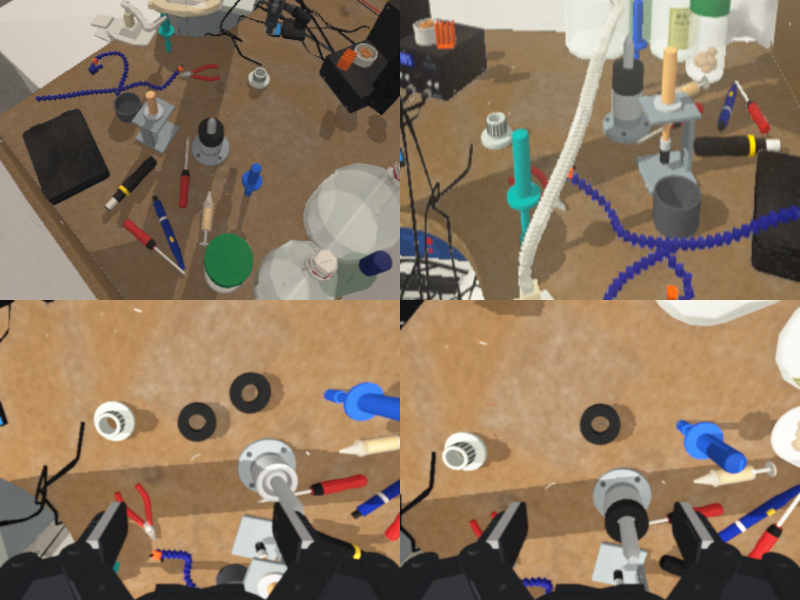

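The pictures show no third ring: the side view has only the stack at (210,135). Picking up the knob by its grip.

Emit:
step_arm([
  [[0,-2,40],0],
  [[0,-2,90],0],
  [[0,-2,140],0],
  [[0,-2,185],0],
  [[0,-2,210],0],
  [[0,-2,220],0],
  [[0,-2,224],0],
  [[0,-2,224],0],
  [[0,-2,224],0],
])

```text
clock: 41.92
eef_pos: [0.4123, 0.2345, 0.088]
tool_rot: [0.708, 0.706, 0.001, 0.0]
ft_force: [0.1, 0.3, 0.2]
grip_width: 0.0853
grasp_force: 0.0
```

Emit:
step_arm([
  [[0,0,0],0],
  [[0,0,0],0],
  [[0,0,0],0],
  [[0,0,0],0],
  [[0,0,0],0],
  [[0,0,0],0],
  [[0,0,0],0],
], claw=1)

```text
clock: 42.8
eef_pos: [0.4118, 0.2341, 0.0875]
tool_rot: [0.708, 0.706, 0.0, 0.0]
ft_force: [-1.9, -0.8, 5.9]
grip_width: 0.034
grasp_force: 59.7
```

Emit:
step_arm([
  [[0,0,-30],0],
  [[0,0,-80],0],
  [[0,0,-130],0],
  [[0,0,-180],0],
  [[-5,10,-215],0],
  [[-18,55,-220],0],
  [[-33,105,-220],0],
  [[-48,155,-220],0],
  [[-62,200,-220],0],
  [[-73,238,-220],0],
  [[-76,242,-220],0],
  [[-76,242,-220],0],
])

```text
clock: 44.3
eef_pos: [0.653, 0.1574, 0.3057]
tool_rot: [0.708, 0.706, -0.001, -0.001]
ft_force: [0.0, -0.6, -0.6]
grip_width: 0.0342
grasp_force: 60.2
```

Emit:
step_arm([
  [[0,0,0],0],
  [[0,0,0],0],
])

```text
clock: 44.55
eef_pos: [0.6526, 0.1582, 0.3078]
tool_rot: [0.707, 0.707, 0.0, 0.0]
ft_force: [-0.2, -0.3, -2.7]
grip_width: 0.0337
grasp_force: 60.2
```

```bash
python3 held.py -.092 -.077; python3 held.py -.068 -.05|sed 's/^/g /'
```

```text
44.55 [0.6526 0.1582 0.3078] [-0.2 -0.3 -2.7] 0.03365348851827232
scene 206 [-0.0314 -0.0312 -0.0868] [ 0.0262  0.0194 -0.0772] (array([0.6524, 0.16  ]), 0.0016, 206)
side 173 [-0.0196 -0.0278 -0.0847] [ 0.0325  0.0283 -0.077 ] (array([0.6525, 0.1541]), 0.0026, 173)
wrist 3927 [-0.0286 -0.0133 -0.0858] [ 0.0289  0.0311 -0.077 ] (array([0.6527, 0.155 ]), 0.0035, 3927)
g 44.7 [0.6529 0.158  0.3076] [ 0.5 -0.2 -1.7] 0.033506270890804615
g scene 274 [-0.0313 -0.0181 -0.0679] [ 0.0295  0.0159 -0.0502] (array([0.6503, 0.172 ]), 0.0015, 274)
g side 56 [-0.0098 -0.0095 -0.0664] [ 0.0318  0.0174 -0.0503] (array([0.6566, 0.1429]), 0.0015, 56)
g wrist 5142 [-0.029  -0.0154 -0.0677] [ 0.0292  0.0191 -0.05  ] (array([0.6534, 0.184 ]), 0.0079, 5142)
```

Emit:
step_arm([
  [[-0.5,2,25],0],
  [[-0.5,2,50],0],
  [[-0.5,2,68],0],
  [[-0.5,2,82],0],
  [[-0.5,2,94],0],
  [[-0.5,2,102],0],
  [[-0.5,2,107],0],
  [[-0.5,2,107],0],
  [[-0.5,2,107],0],
])

```text
clock: 45.98
eef_pos: [0.6557, 0.1571, 0.2005]
tool_rot: [0.708, 0.706, 0.0, 0.0]
ft_force: [0.0, -0.8, -0.7]
grip_width: 0.0343
grasp_force: 60.3
```

Emit:
step_arm([
  [[0,0,1],0],
  [[0,0,2],0],
  [[0,0,2],0],
])

```text
clock: 46.35
eef_pos: [0.6554, 0.1571, 0.1978]
tool_rot: [0.708, 0.706, -0.0, -0.0]
ft_force: [-0.8, -0.5, -1.0]
grip_width: 0.034
grasp_force: 60.3
```

Emit:
step_arm([
  [[0,0,0],0],
  [[0,0,0],0],
  [[0,0,0],0],
  [[0,0,0],0],
  [[0,0,0],0],
], claw=-1)

```text
clock: 46.98
eef_pos: [0.6554, 0.1571, 0.1979]
tool_rot: [0.708, 0.706, 0.0, 0.0]
ft_force: [-0.8, -0.0, -0.0]
grip_width: 0.0852
grasp_force: 0.0
```

Emit:
step_arm([
  [[0,0,-30],0],
  [[0,0,-80],0],
  [[0,0,-120],0],
  [[30,-50,-130],0],
  [[70,-100,-130],0],
  [[80,-130,-130],0],
  [[80,-130,-130],0],
  [[80,-130,-130],0],
])

```text
clock: 47.98
eef_pos: [0.526, 0.2373, 0.3282]
tool_rot: [0.708, 0.706, 0.0, 0.0]
ft_force: [0.2, 0.8, -0.1]
grip_width: 0.0857
grasp_force: 0.0
```

```bash
python3 look.py; python3 - <<'E'
import cv2,numpy as np,glob
f=lambda n:cv2.imread(sorted(glob.glob('pics/l_%s_*'%n),key=lambda s:int(s.split('_')[-1][:-4]))[-1])
cv2.imwrite('pics/f.png',np.hstack([cv2.resize(f('side')[150:300,150:350],(400,300)),cv2.resize(f('scene')[120:300,240:400],(400,450))[:300],]))
E
```

```text
47.975 [0.526  0.2373 0.3282] [ 0.2  0.8 -0.1]
scene sleeve 0.67 top [0.6436 0.1033] ext [0.053 0.124] z 0.071
scene knob 0.96 top [0.6532 0.1561] ext [0.035 0.033] z 0.147
scene ring1 0.72 top [0.6474 0.1436] ext [0.044 0.03 ] z 0.089
scene ring1 0.51 top [0.6465 0.1409] ext [0.043 0.029] z 0.109
scene ring1 0.5 top [0.6479 0.1337] ext [0.049 0.053] z 0.069
scene brush 0.92 top [ 0.3806 -0.0502] ext [0.02  0.017] z 0.164
scene brush 0.71 top [0.7398 0.2699] ext [0.013 0.014] z 0.163
scene brush 0.65 top [0.6489 0.0124] ext [0.019 0.017] z 0.185
side sleeve 0.62 top [0.6537 0.0135] ext [0.019 0.017] z 0.188
side sleeve 0.41 top [0.6819 0.1601] ext [0.01  0.034] z 0.065
side knob 0.88 top [0.658  0.1561] ext [0.035 0.034] z 0.149
side ring1 0.45 top [0.6808 0.1689] ext [0.014 0.023] z 0.09
side brush 0.9 top [0.7462 0.2716] ext [0.018 0.017] z 0.166
side brush 0.5 top [ 0.4502 -0.0202] ext [0.133 0.062] z 0.15
wrist sleeve 0.8 top [0.6437 0.1701] ext [0.036 0.035] z 0.069
wrist knob 0.66 top [0.6255 0.1942] ext [0.094 0.102] z 0.148
wrist ring1 0.85 top [0.6442 0.1726] ext [0.037 0.029] z 0.108
wrist ring1 0.64 top [0.6487 0.1714] ext [0.045 0.033] z 0.09
wrist brush 0.8 top [0.4407 0.1005] ext [0.12 0.31] z 0.038
wrist brush 0.72 top [0.6333 0.0233] ext [0.01  0.019] z 0.113
wrist brush 0.64 top [0.7352 0.2746] ext [0.006 0.019] z 0.127
```

View pics/f.png

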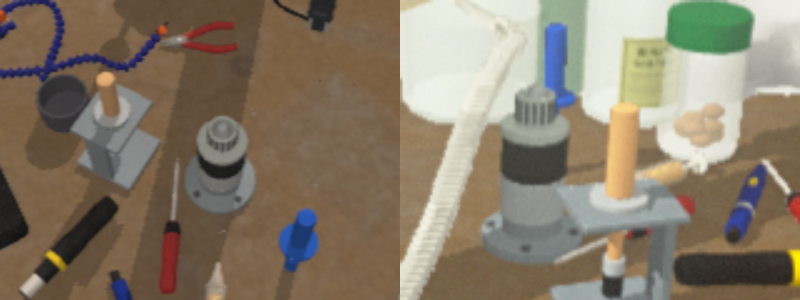

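The knob top is at 0.148, the whole stack is seated, the brush hangs in its stand, and the arm is clear.

```bash
python3 -c "
from workcell import bot
print(bot.job_done())"
```

```text
the job is handed in; nothing more can be done
None
```

The job is done and handed in: the brush was dipped, dabbed on the spindle top and hung back in its stand, then the sleeve, both rings found and the knob were stacked and seated (knob top at 148 mm), at about 48 s of the 208 s allowed.

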